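# Open the tray carrier's double-caught gate and hold it wide

### The arm

A 7-joint arm with a two-finger parallel gripper is mounted at the origin on the work surface. World frame = base frame: x ahead of the robot, y to its left, z up, the work surface at z = 0. Lengths are in m, angles in rad, forces in N, time in s.
With the tool pointing down it reaches from about 0.4 to 0.875 m from the base axis. Payload 4.4 kg.
Tool frame: the origin (TCP) lies at the very end of the fingers, on their centre line; the grasp point (between the pads) lies 19 mm behind it; z points along the fingers, y is the line along which they close (so a half turn about z gives the same grasp; the last joint's range is limited). The gripper opens to 85 mm and grips with 20 to 120 N. Pads are 22 mm wide; open, the fingers measure 114 mm over their backs; the gripper's body (76 mm by 85 mm) begins 54 mm behind the grasp point. The pads swing forward as they close: fully open they stand 13 mm farther back than shut.
Start: joints at [1.118, 0.628, 0.038, 1.517, -0.027, 0.996, -0.02], TCP at [0.245, -0.602, 0.231] pointing down, gripper open.
Joint ranges: [-3.06, 3.06], [-0.37, 2.12], [-1.25, 1.32], [0.18, 2.47], [-1.1, 4.24], [0.23, 1.98], [-2.94, 2.94]. Speed limits (rad/s): [2.57, 2.57, 3.14, 3.14, 3.14, 3.14, 3.14].

### API

Orientations are given as a 3x3 rotation matrix whose columns are the frame's x, y, z axes.
In Python, from bench import readout, eyes, job, nets gives the robot as it stands.
- The arm moves only by the tool send_rows, never from a script. Its argument "targets" is a list of rows, each a list of 4 numbers: the shift along the tool's x, y, z in mm, then the turn about the tool's z in degrees. In form: [[dx, dy, dz, twist], ...]. A call has 1 to 5 rows; each row shifts and turns the commanded pose from where the row before left it, along the tool's axes as they then stand; what a row does not reach is not made up. A row lasts 1/12 s, in which the tool goes at most 41.7 mm and 7.16 degrees, less where a joint would pass 70% of its speed; a pose out of reach is approached as far as the arm can. A call is refused whole if a number of a shift passes 41.7 or a number of a turn 7.16, either way. A call with a gripper value outside its range is refused whole. "gripper" is the opening, from 0 (shut) to 1 (fully open), set as the call begins (left out, the last holds). The fingers move at their own pace and stop on an object; "squeeze" is the grip in N (left out, the last holds). Time passes only in rows, so rows that do not move let the fingers close. It gives the time, the measured TCP pose, the force, the opening and the grip force at its end, in the units of the state.
- readout.state(): the state, without advancing time (a new reading comes with each control period).
- eyes.get_image(name): name is "side" or "top" or "wrist"; returns the picture (400x640x3 uint8, blue, green, red); there is no depth.
- eyes.calibration(name): a dict with "fov_y" (degrees; the focal length in pixels is half the picture's height over the tangent of half this angle, whatever the lens; pixels are square), "cx", "cy" (the principal point, pixels), "R" (3x3) and "t" (3): a world point X has camera coordinates R X + t; the wrist camera has in their place "hand_eye" (4x4, takes a point from camera to tool coordinates, whose origin is the TCP and whose axes are the flange's). Camera axes: x right, y down, z forward; pixel columns grow to the right and rows downward; lengths in m; the calibration is good to about 2 mm. A picture is of the moment at which its call begins: read the wrist's pose just before it. calibration takes no time and is no camera call.
- job.close_job(): hands the job in; it is judged then, once.
Trained networks look in the newest picture that a camera, given by its name, has taken for a name from the list of things; names that differ only in an ending like _2 or _b are one class to them, and where a whole thing is asked for, a point or a joint stands for the part that bears it (a point fixed in the world has none). Each returns a list of dicts, best first, with "confidence" (0 to 1); they miss things now and then, are a little off and sometimes report something else, mostly with a low value. They report only what shows in the picture. A call takes as long as a camera call.
- nets.recognise(name, camera): "xy" ([column, row] in pixels, amid what is visible of it).
- nets.masks_of(name, camera): "region" (400x640 bool, what is visible of it) and "xy" ([column, row] in pixels, amid what is visible of it).
The state is a dict: "clock": time; "joints": joint angles; "dq": joint speeds; "joint_efforts": joint torques, N m; "position": TCP position; "tcp_rot": TCP orientation; "force": force on the tool from outside, world axes, zero at the start; "moment": the same for the moment, N m; "finger_gap": opening from 0.0 (shut) to 1.0 (fully open); "grasp_force": force on a finger pad.
Only numpy, scipy, OpenCV 4.12 (cv2) and the standard library are available. Lean on these libraries where they do the work, as an engineer would, in place of code of your own. Each camera call takes 0.05 s, during which the arm holds its last target. There are 200 camera calls.

### The job

Open the steel tray carrier so that the jeweller can draw the ring trays: squeeze the main catch (wide lugs, at the gate's free end) until the gate springs onto its safety catch, then squeeze the safety catch (narrow lugs) so that the gate springs ajar. Take the gate, which has an upright pull bar, swing it past the click of its hold-open check and hold it wide open, further than square to the carrier's front. Finish while still holding it there, because its spring would swing it back, and leave the other things on the bench and on the carrier where they are.

Things in the scene. Friction and masses are not known exactly. Their poses are not given: they have to be found in the camera images.
- carrier: dark grey sheet-steel tray carrier, 240 wide (y) x 220 deep (x) x 200 high, does not shift. Origin: centre of its underside, on the bench. +x points from the open front to the back, +y to the gate's hinge side, z up. Its flat top is the deck. The wire gate stands 10 in front of the shell, bars 8 thick, 190 from hinge to free edge, from 14 to 188 above the bench.
- main_grip (a point): main catch, near the gate's free end: the point half-way between its two upright lugs (each 30 wide in carrier x, 6 thick in y, 42 high), 26 above the deck, 226 above the bench. Outer faces lie 22 to either side in carrier y. Only the +y lug moves: squeezing slides it 9 towards the fixed -y lug, so the faces come from 44 to 35 apart. Clear outside both lugs down to 8 above the deck.
- safety_grip (a point): safety catch, 90 from the main catch towards the hinge (carrier +y): the point half-way between its lugs, 26 above the deck. As the main catch in spacing, direction and travel, but its lugs are 16 wide and 36 high. 46 of free space lie between its lugs and the main catch's. Flat arms from both catches reach forward over the gate's top, 12 high above the deck, at most 27 in front of the shell.
- main_catch (a joint): travel of the main catch's lug in m: 0 at rest, 0.009 fully squeezed. Its spring takes 3 N to start, 7 N at the end, and returns it when let go. At about 0.007 it frees the gate, which springs at once to about 0.1 rad, onto the safety catch; the main catch can then be let go.
- safety_catch (a joint): travel of the safety catch's lug in m, as the main catch. It frees the gate only when the gate rests on it (about 0.1 rad), which then springs to about 0.3 rad; squeezed while the gate is fully shut it does nothing and springs back.
- gate (a joint): gate angle in rad: 0 shut, grows as it swings out and round to the hinge side (clockwise from above), 1.57 square to the front, stop at 1.95. A hinge spring (0.25 N m/rad) pulls it to 0.35. A spring roller check resists from 0.75 to 1.0 (about 6 N at the pull bar); let go beyond it, the gate comes back to about 1.2. Holding it at 1.75 takes about 2.4 N.
- gate_pull (a point): on the gate's pull bar, a round upright bar 10 across: a point on its axis 205 above the bench, 15 to 20 below its top, clear of brackets for 40 below. The axis is 38 in front of the gate's plane and 150 from the hinge along it. Site x points square through the gate (to the back when shut), y along the gate to the hinge. The bar may turn between the fingers.
- gate_hinge (a point): on the gate's upright hinge axis, fixed to the carrier, 205 above the bench.
- mandrel: tapered steel ring mandrel lying on the bench, 270 long (origin: middle of its underside); a bystander
- hammer: small chasing hammer with wooden handle, 230 long (origin: middle of its underside); a bystander
- brush: red-backed bench brush, 170 long (origin: middle of its underside); a bystander
- bench_block: square steel bench block, 64 x 64 x 22 (origin: middle of its underside); a bystander
- flux_jar: small white-capped jar, 56 across, 55 high (origin: middle of its underside); a bystander
- ring_clamp: wooden ring clamp with brass collar, 120 long (origin: middle of its underside); a bystander
- ring_dish: white ring dish on the carrier's deck, 64 across, 22 high (origin: middle of its underside); a bystander
- loupe: dark steel loupe on the carrier's deck, 28 across, 26 high (origin: middle of its underside); a bystander

How it is judged:
By the outcome, as a careful person would: the job done as asked, in the order asked, and still so for the second after the job is handed in, while the arm keeps its last pose, push and grip.
It also fails if it takes over 61 s, if anything falls off the work surface, if the arm or the gripper's body presses on something with over 40 N, if the wrist force passes 120 N, or if a joint passes its speed limit or range.

## Working session

There is one attempt and no reset: what is moved stays moved. The work goes in short steps, Python scripts to look and compute and a tool call to move; the robot and the scene stay as the last step left them, time stands still between calls to the robot, and variables do not carry over. Pictures are saved under pics/ and viewed, at most 10 in all, crops included, and the job is handed in when it is done.

Besides the shell and the picture viewer there is one more tool, called as name([rows], argument=value, ...), one row to a line, values as JSON. send_rows: Moves the arm, as the interface text tells. Its arguments: {"type":"object","properties":{"targets":{"type":"array"},"gripper":{"type":"number"},"squeeze":{"type":"number"}},"required":["targets"]}

```bash
mkdir -p pics; cat > h.py <<'E'
import numpy as np, cv2
from bench import readout, eyes, job, nets
def cal(c):
    k=eyes.calibration(c); f=200/np.tan(np.radians(k['fov_y'])/2)
    if 'R' in k: R,t=np.array(k['R']),np.array(k['t'])
    else:
        s=readout.state(); H=np.array(k['hand_eye']); Rt=np.array(s['tcp_rot'])
        Rc=Rt@H[:3,:3]; p=np.array(s['position'])+Rt@H[:3,3]
        R=Rc.T; t=-R@p
    return f,k['cx'],k['cy'],R,t
def at_z(c,xy,z):
    f,cx,cy,R,t=cal(c); d=R.T@np.array([(xy[0]-cx)/f,(xy[1]-cy)/f,1]); o=-R.T@t
    return o+d*(z-o[2])/d[2]
def proj(c,X):
    f,cx,cy,R,t=cal(c); q=R@np.array(X)+t
    return np.array([cx+f*q[0]/q[2],cy+f*q[1]/q[2]])
def shot(c,name,crop=None,s=1):
    im=eyes.get_image(c)
    if crop: x0,y0,x1,y1=crop; im=im[y0:y1,x0:x1]
    cv2.imwrite('pics/'+name,cv2.resize(im,None,fx=s,fy=s)); return im
E
python3 - <<'E'
from h import *
s=readout.state(); print({k:np.round(v,3).tolist() for k,v in s.items()})
shot('top','t0.png'); 
for c in ['top','side']:
    if c=='side': shot('side','s0.png')
    for n in ['carrier','main_grip','safety_grip','gate_pull','ring_dish','loupe','gate_hinge']:
        r=nets.recognise(n,c)[:2]; print(c,n,[(np.round(d['xy'],1).tolist(),round(d['confidence'],2)) for d in r])
    k=eyes.calibration(c); print(c,-np.array(k['R']).T@k['t'],np.round(k['R'],2).tolist(),k['fov_y'])
print(eyes.calibration('wrist'))
E
```

```text
{'clock': 0.0, 'joints': [1.118, 0.629, 0.038, 1.518, -0.027, 0.996, -0.02], 'dq': [-0.002, 0.002, 0.0, 0.0, -0.0, -0.0, 0.003], 'joint_efforts': [-0.0, -56.34, 1.226, -19.344, 0.011, 0.01, -0.0], 'position': [0.245, -0.601, 0.23], 'tcp_rot': [[0.926, 0.377, -0.001], [0.377, -0.926, 0.002], [-0.0, -0.002, -1.0]], 'force': [0.643, -0.722, 0.242], 'moment': [0.001, 0.031, 0.015], 'grasp_force': 0.0, 'finger_gap': 1.001}
top carrier [([311.6, 153.1], 0.81), ([221.6, 208.7], 0.36)]
top main_grip [([314.0, 152.0], 0.61)]
top safety_grip [([314.8, 154.3], 0.86)]
top gate_pull [([305.3, 205.1], 0.65), ([339.8, 186.4], 0.21)]
top ring_dish [([303.5, 105.3], 0.72)]
top loupe [([311.9, 154.6], 0.71), ([343.3, 119.7], 0.56)]
top gate_hinge [([313.2, 152.0], 0.55)]
top [ 0.48331822 -0.002275    0.99355857] [[0.01, -1.0, -0.02], [-0.99, -0.01, -0.13], [0.13, 0.02, -0.99]] 54.45628472177287
side carrier [([261.4, 203.4], 0.87)]
side main_grip [([263.3, 200.6], 0.61)]
side safety_grip [([260.6, 201.5], 0.93)]
side gate_pull [([300.4, 225.6], 0.85)]
side ring_dish [([217.6, 177.5], 0.57)]
side loupe [([247.7, 155.0], 0.47)]
side gate_hinge [([263.0, 202.2], 0.6)]
side [0.43005966 0.2759771  1.07648149] [[-0.91, -0.42, 0.0], [-0.4, 0.86, -0.32], [0.13, -0.29, -0.95]] 51.8936635311772
{'fov_y': 68.10187313588523, 'cx': 325.70838069104946, 'cy': 204.12741693010238, 'hand_eye': array([[-1.44254817e-04, -9.46341771e-01, -3.23167499e-01,
         8.31101504e-02],
       [ 9.99999989e-01, -1.23501392e-04, -8.47247607e-05,
        -1.19648644e-03],
       [ 4.02669441e-05, -3.23167507e-01,  9.46341778e-01,
        -1.42694448e-01],
       [ 0.00000000e+00,  0.00000000e+00,  0.00000000e+00,
         1.00000000e+00]])}
```

View pics/t0.png

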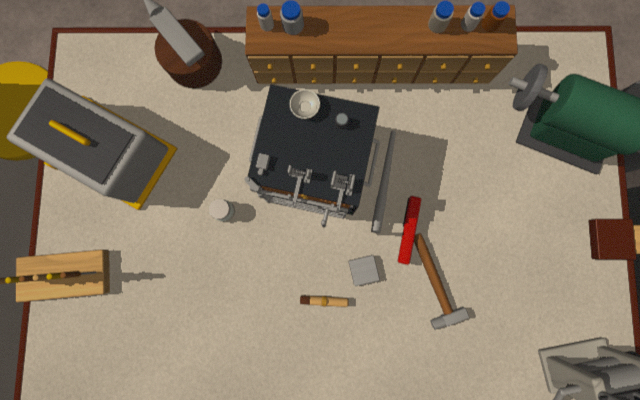

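View pics/s0.png

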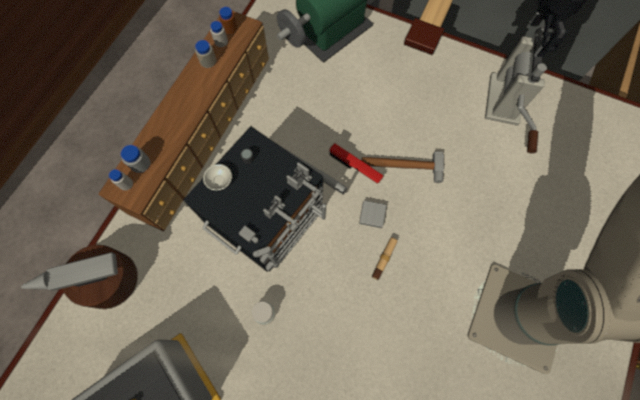

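Top view: the carrier is at about (312,150), main catch near (343,182), safety catch near (299,175), pull bar top near (324,222). The hinge side is on the left. I'll zoom in.

```bash
python3 - <<'E'
from h import *
a=shot('top','a.png',(235,75,395,235),4.5); b=shot('side','b.png',(175,120,335,280),4.5)
f=lambda i:cv2.resize(i,(400,400),interpolation=cv2.INTER_CUBIC)
im=np.hstack([f(a),f(b)]); cv2.imwrite('pics/c.png',im)
E
```

```text
(no output)
```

View pics/c.png

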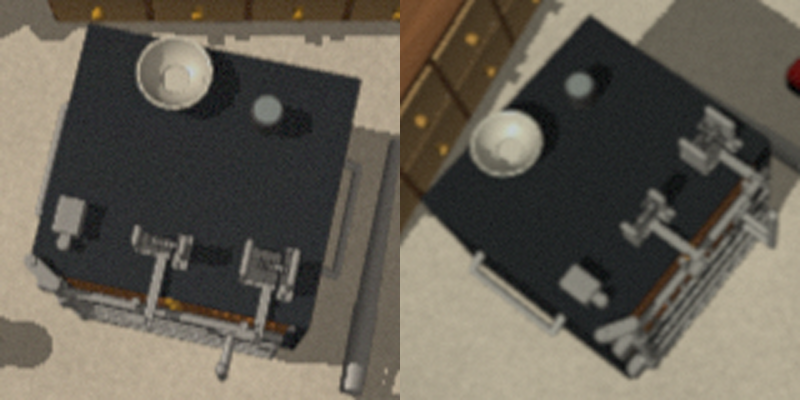

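```bash
python3 - <<'E'
from h import *
T=lambda u,v,z:at_z('top',(235+u/2.5,75+v/2.5),z)
S=lambda u,v,z:at_z('side',(175+(u-400)/2.5,120+v/2.5),z)
A=T(88,25,.2);B=T(360,78,.2);C=T(35,255,.2)
print('top BL BR FL',A,B,C, np.linalg.norm(A-B),np.linalg.norm(A-C))
D=S(588,15,.2);E=S(428,190,.2)
print('side BR BL',D,E,np.linalg.norm(D-E))
for n,u in dict(main=(270,257),safe=(163,236)).items(): print(n,T(*u,.242))
for n,u in dict(main=(709,135),safe=(650,212)).items(): print(n,S(*u,.242))
print('pull',T(224,370,.222), S(768,240,.222),'safe-main?')
y=(A-B)[:2];print('yaw y-axis', np.degrees(np.arctan2(y[1],y[0]))-90)
y=(E-D)[:2];print('yaw side', np.degrees(np.arctan2(y[1],y[0]))-90)
E
```

```text
top BL BR FL [0.83782294 0.12033952 0.2       ] [ 0.79049142 -0.11217273  0.2       ] [0.63672195 0.15980523 0.2       ] 0.23728088257410623 0.20493694843278823
side BR BL [ 0.7870664  -0.10663814  0.2       ] [0.8340118  0.11320923 0.2       ] 0.2248037740442822
main [ 0.62773692 -0.03403857  0.242     ]
safe [0.64424802 0.05032426 0.242     ]
main [ 0.6174381  -0.02808203  0.242     ]
safe [0.63200489 0.05771392 0.242     ]
pull [0.54013992 0.00168373 0.222     ] [0.5321909  0.03193517 0.222     ] safe-main?
yaw y-axis -11.506238740660962
yaw side -12.053699331526346
```

send_rows([
  [0,0,-25,6.7],
  [0,0,-25,6.7],
  [0,0,-25,6.7],
  [0,0,-25,6.7],
  [0,0,0,6.7],
], gripper=1.0)

```text
clock: 1.32
position: [0.2461, -0.6045, 0.3372]
tcp_rot: [[0.979, -0.202, 0.004], [-0.202, -0.979, -0.009], [0.006, 0.008, -1.0]]
force: [-0.7, -0.6, 0.9]
finger_gap: 0.998
grasp_force: 0.0
```

send_rows([
  [15.9,-38,0,0],
  [15.9,-38,0,0],
  [15.9,-38,0,0],
  [15.9,-38,0,0],
  [15.9,-38,0,0],
])

```text
clock: 1.73
position: [0.3613, -0.4296, 0.3315]
tcp_rot: [[0.98, -0.197, 0.0], [-0.197, -0.98, -0.0], [0.0, 0.0, -1.0]]
force: [1.2, 0.5, 0.2]
finger_gap: 0.997
grasp_force: 0.0
```

send_rows([
  [15.9,-38,0,0],
  [15.9,-38,0,0],
  [15.9,-38,0,0],
  [15.9,-38,0,0],
  [15.9,-38,0,0],
])

```text
clock: 2.15
position: [0.4767, -0.2588, 0.3317]
tcp_rot: [[0.98, -0.197, 0.001], [-0.197, -0.98, -0.0], [0.001, 0.0, -1.0]]
force: [0.3, -1.0, -0.2]
finger_gap: 0.998
grasp_force: 0.0
```

send_rows([
  [15.9,-38,0,0],
  [15.9,-38,0,0],
  [15.9,-38,0,0],
  [15.9,-38,0,0],
  [15.9,-38,0,0],
])

```text
clock: 2.57
position: [0.592, -0.0881, 0.3316]
tcp_rot: [[0.98, -0.197, 0.001], [-0.197, -0.98, -0.0], [0.001, -0.0, -1.0]]
force: [0.5, -0.6, -0.0]
finger_gap: 0.999
grasp_force: 0.0
```

```bash
cat >> h.py <<'E'
def rel(X,yaw=None):
    s=readout.state(); Rt=np.array(s['tcp_rot'])
    return np.round(1000*Rt.T@(np.array(X)-s['position']),1)
E
python3 - <<'E'
from h import *
s=readout.state(); print(s['clock'],s['position'],np.round(s['tcp_rot'],3).tolist(),rel([.62,-.03,.33]))
print('jar',[(d['xy'],d['confidence'],at_z('top',d['xy'],.04)) for d in (eyes.get_image('top') is not None and nets.recognise('flux_jar','top'))[:2]])
E
```

```text
2.5667 [ 0.59196605 -0.08811478  0.33161452] [[0.98, -0.197, 0.001], [-0.197, -0.98, -0.0], [0.001, -0.0, -1.0]] [ 16.1 -62.5   1.6]
jar []
```

send_rows([
  [8,-31,0,0],
  [8,-31,0,0],
  [0,0,0,0],
  [0,0,0,0],
])

```text
clock: 3.0
position: [0.6194, -0.0298, 0.3309]
tcp_rot: [[0.981, -0.192, -0.0], [-0.192, -0.981, 0.001], [-0.001, -0.001, -1.0]]
force: [-0.6, -0.6, -0.4]
finger_gap: 1.0
grasp_force: 0.0
```

```bash
python3 - <<'E'
from h import *
s=readout.state(); print(s['position'])
shot('wrist','w1.png')
print('jar',at_z('top',(222,207),.055))
for n in ['main_grip','safety_grip','gate_pull']:
    r=nets.recognise(n,'wrist')[:2]; print(n,[(np.round(d['xy'],1).tolist(),round(d['confidence'],2)) for d in r])
for X in ([.623,-.031,.242],[.639,.054,.242],[.536,.008,.222]): print(proj('wrist',X))
E
```

```text
[ 0.61939727 -0.02976406  0.33088996]
jar [0.59001973 0.25326745 0.055     ]
main_grip [([245.5, 120.6], 0.85)]
safety_grip [([250.4, 119.7], 0.85)]
gate_pull [([229.6, 234.8], 0.72)]
[322.03145048 203.53600526]
[217.76201729 204.97751923]
[301.57740417 285.72381239]
```

View pics/w1.png

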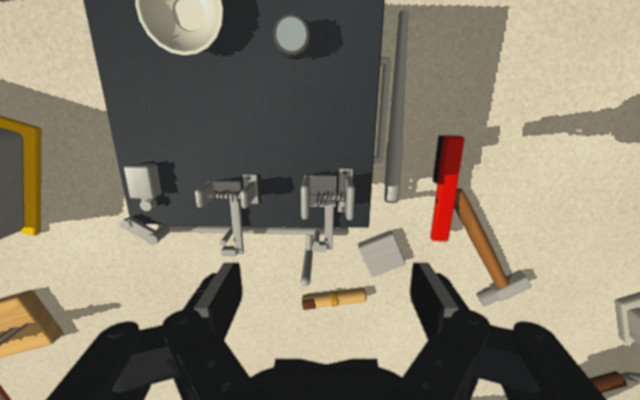

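```bash
python3 - <<'E'
from h import *
im=cv2.imread('pics/w1.png')[150:300,180:380]
cv2.imwrite('pics/w1c.png',cv2.resize(im,(800,600),interpolation=cv2.INTER_CUBIC))
E
```

```text
(no output)
```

View pics/w1c.png

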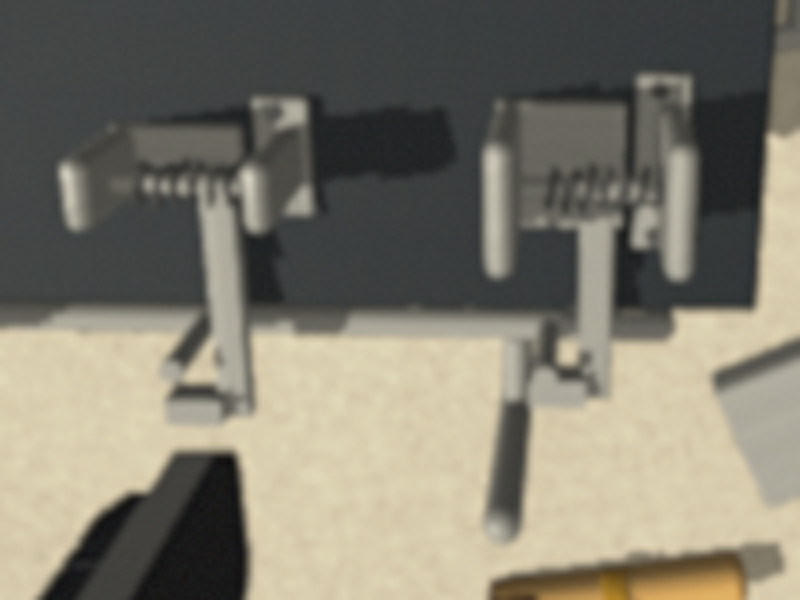

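```bash
python3 - <<'E'
from h import *
L=at_z('wrist',(180+485/4,202),.247);R=at_z('wrist',(180+697/4,202),.247);print('w',np.linalg.norm(L-R))
m=at_z('wrist',(327.75,202.75),.247);s=at_z('wrist',(221.5,199),.243);p=at_z('wrist',(305,282),.222)
d=s-m; print(m,s,p,np.linalg.norm(d[:2]),'yaw',np.degrees(np.arctan2(d[0],d[1])))
print(rel(m),rel(s),rel(p))
for c in ['top','side']: print(c,proj(c,m),proj(c,s),proj(c,p))
E
```

```text
w 0.04288291099341291
[ 0.62438492 -0.0360704   0.247     ] [0.6436103  0.04892158 0.243     ] [0.53951187 0.00371765 0.222     ] 0.08713927093985901 yaw 12.745930163381402
[ 6.1  0.7 84.5] [  8.  -86.4  88.4] [-85.  -21.4 109.4]
top [344.15221202 179.01115843] [300.87266058 169.61328089] [323.5745015  223.30948775]
side [297.24526409 168.82795594] [271.99604501 198.98046468] [324.5717215  203.53694172]
```

send_rows([
  [6,5,20,0.7],
  [0,0,25,0],
  [0,0,25,0],
  [0,0,25,0],
  [0,0,22,0],
])

```text
clock: 3.62
position: [0.6232, -0.04, 0.2131]
tcp_rot: [[0.978, -0.211, -0.0], [-0.211, -0.978, -0.0], [-0.0, 0.001, -1.0]]
force: [-0.4, 1.6, -0.4]
finger_gap: 1.003
grasp_force: 0.0
```

send_rows([
  [0,0,0,0],
  [0,0,0,0],
  [0,0,0,0],
], gripper=0.57, squeeze=20)

```text
clock: 3.87
position: [0.6248, -0.0384, 0.2159]
tcp_rot: [[0.978, -0.209, 0.002], [-0.209, -0.978, 0.001], [0.002, -0.002, -1.0]]
force: [0.2, 4.6, 3.9]
finger_gap: 0.606
grasp_force: 2.2
```

send_rows([
  [0,0,0,0],
  [0,0,0,0],
  [0,0,0,0],
], gripper=0.41)

```text
clock: 4.12
position: [0.6258, -0.0366, 0.2169]
tcp_rot: [[0.978, -0.207, 0.005], [-0.207, -0.978, 0.002], [0.005, -0.003, -1.0]]
force: [-0.4, 5.4, 6.6]
finger_gap: 0.411
grasp_force: 4.1
```

send_rows([
  [0,0,0,0],
  [0,0,0,0],
  [0,0,0,0],
  [0,0,0,0],
], gripper=0.3)

```text
clock: 4.45
position: [0.6257, -0.037, 0.217]
tcp_rot: [[0.978, -0.208, 0.005], [-0.208, -0.978, 0.002], [0.005, -0.003, -1.0]]
force: [0.2, 4.3, 7.8]
finger_gap: 0.399
grasp_force: 22.0
```

```bash
python3 - <<'E'
from h import *
shot('wrist','w2.png')
for c in ['top','wrist']: 
    if c=='top': shot(c,'t2.png')
    print(nets.recognise('gate_pull',c)[:2])
E
```

```text
[{'xy': [282.5, 203.8], 'confidence': 0.97}]
[{'xy': [91.7, 316.8], 'confidence': 0.7}]
```

View pics/w2.png

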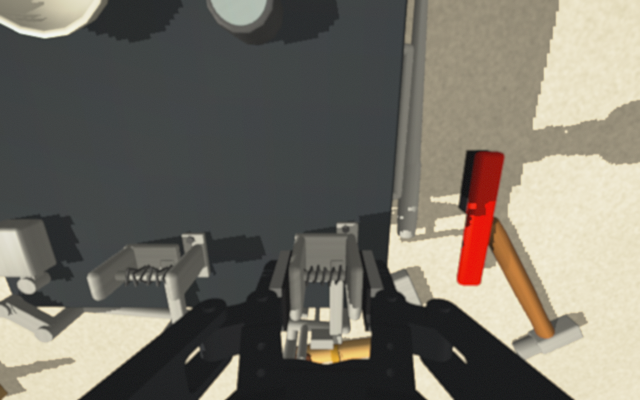

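send_rows([
  [0,0,0,0],
  [0,0,0,0],
  [0,0,-15,0],
  [0,0,-25,0],
  [0,0,-25,0],
], gripper=1.0)

```text
clock: 5.07
position: [0.6233, -0.04, 0.2801]
tcp_rot: [[0.978, -0.21, -0.001], [-0.21, -0.978, -0.002], [-0.001, 0.002, -1.0]]
force: [0.7, -1.0, -0.8]
finger_gap: 1.002
grasp_force: 0.0
```

send_rows([
  [0,-30,0,0],
  [1,-30,0,0],
  [0,-30,0,0],
  [0,0,0,0],
  [0,0,0,0],
])

```text
clock: 5.48
position: [0.6439, 0.0509, 0.2798]
tcp_rot: [[0.979, -0.205, 0.001], [-0.205, -0.979, -0.0], [0.001, 0.0, -1.0]]
force: [-0.2, -1.4, 0.2]
finger_gap: 1.001
grasp_force: 0.0
```

```bash
python3 - <<'E'
from h import *
a=shot('wrist','w3a.png'); b=shot('top','t3.png')
b=cv2.resize(b[125:245,245:365],(400,400),interpolation=cv2.INTER_CUBIC)
a=cv2.resize(a[100:400,150:450],(400,400))
cv2.imwrite('pics/w3.png',np.hstack([a,b]))
print(readout.state()['position'])
E
```

```text
[0.64369103 0.0473805  0.27971103]
```

View pics/w3.png

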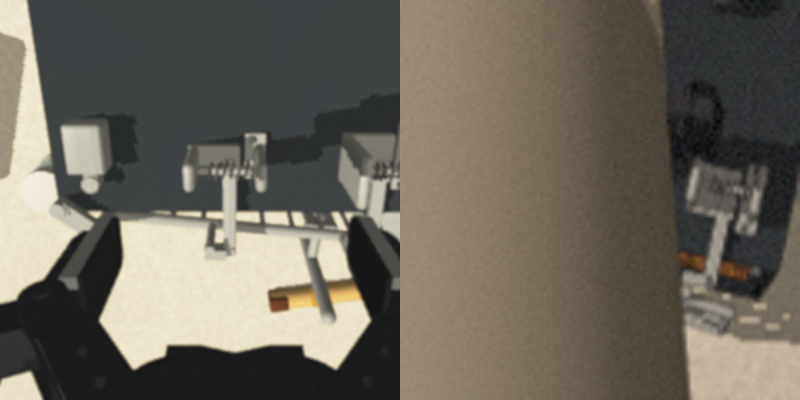

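The gate is now slightly ajar, sitting on the safety catch. The safety lugs are centred near wrist pixel (318,229).

```bash
python3 - <<'E'
from h import *
print(readout.state()['position'],rel(at_z('wrist',(318.4,229),.242)))
p=at_z('wrist',(150+327*.75,100+318*.75),.222);print(p,rel(p))
E
```

```text
[0.64369103 0.0473805  0.27971103] [ 3.4 -5.8 37.7]
[0.52765046 0.01288634 0.222     ] [-106.3   58.    57.7]
```

send_rows([
  [3,-1,20,0],
  [0,0,20,0],
  [0,0,20,0],
  [0,0,2,0],
])

```text
clock: 5.92
position: [0.6443, 0.0469, 0.214]
tcp_rot: [[0.977, -0.211, -0.007], [-0.211, -0.977, -0.002], [-0.006, 0.004, -1.0]]
force: [-1.4, 0.1, 0.5]
finger_gap: 0.997
grasp_force: 0.0
```

send_rows([
  [0,0,0,0],
  [0,0,0,0],
  [0,0,0,0],
  [0,0,0,0],
], gripper=0.57)

```text
clock: 6.25
position: [0.6484, 0.0512, 0.2194]
tcp_rot: [[0.978, -0.208, 0.005], [-0.208, -0.978, 0.002], [0.004, -0.003, -1.0]]
force: [1.3, 3.2, 1.5]
finger_gap: 0.573
grasp_force: 1.6
```

send_rows([
  [0,0,0,0],
  [0,0,0,0],
  [0,0,0,0],
  [0,0,0,0],
  [0,0,0,0],
], gripper=0.3)

```text
clock: 6.67
position: [0.6481, 0.0502, 0.2197]
tcp_rot: [[0.978, -0.208, 0.004], [-0.208, -0.978, 0.001], [0.004, -0.002, -1.0]]
force: [-0.3, 2.5, 7.7]
finger_gap: 0.394
grasp_force: 24.2
```

send_rows([
  [0,0,0,0],
  [0,0,0,0],
  [0,0,-15,0],
  [0,0,-30,0],
  [0,0,-30,0],
], gripper=1.0)

```text
clock: 7.08
position: [0.6453, 0.0482, 0.2917]
tcp_rot: [[0.978, -0.209, -0.005], [-0.209, -0.978, -0.002], [-0.004, 0.003, -1.0]]
force: [0.8, 0.3, -0.2]
finger_gap: 1.003
grasp_force: 0.0
```

send_rows([
  [-30,5,-10,0],
  [-30,5,-10,0],
  [-30,5,-10,0],
  [0,0,0,0],
  [0,0,0,0],
])

```text
clock: 7.5
position: [0.5546, 0.0529, 0.3233]
tcp_rot: [[0.978, -0.209, 0.001], [-0.209, -0.978, -0.001], [0.001, 0.001, -1.0]]
force: [1.1, -0.2, -0.0]
finger_gap: 1.002
grasp_force: 0.0
```

```bash
cat >> h.py <<'E'
a=np.radians(-12.2); CX=np.array([np.cos(a),np.sin(a)]); CY=np.array([-np.sin(a),np.cos(a)])
def bar(th,H):
    c,s=np.cos(th),np.sin(th)
    return H+.150*(-c*CY-s*CX)+.038*(-c*CX+s*CY)
H0=np.array([.6083,.1423])
E
python3 - <<'E'
from h import *
shot('wrist','w4.png')
print([(d['xy'],d['confidence']) for d in nets.recognise('gate_pull','wrist')])
print(rel([.5,0,.3]))
for th in (0,.1,.3,.35,1.2,1.75): b=bar(th,H0); print(th,b,rel([*b,.222]),proj('wrist',[*b,.222]))
E
```

```text
[([331.9, 172.9], 0.56)]
[-43.8  63.6  22.3]
0 [0.53945948 0.00371796] [ -6.   51.6 100.3] [385.86202307 210.06452913]
0.1 [0.52596827 0.01128288] [-20.8  47.1 100.3] [379.63459326 225.67876805]
0.3 [0.50158034 0.03025128] [-48.6  33.6 100.2] [363.2487386  253.59593802]
0.35 [0.49611361 0.03572508] [-55.1  29.4 100.2] [358.42373424 259.84865658]
1.2 [0.45419122 0.15624578] [-121.3  -79.7  100.1] [246.87688502 318.63499754]
1.75 [0.48420777 0.23473981] [-108.4 -162.7  100.1] [161.38224467 307.91605415]
```

View pics/w4.png

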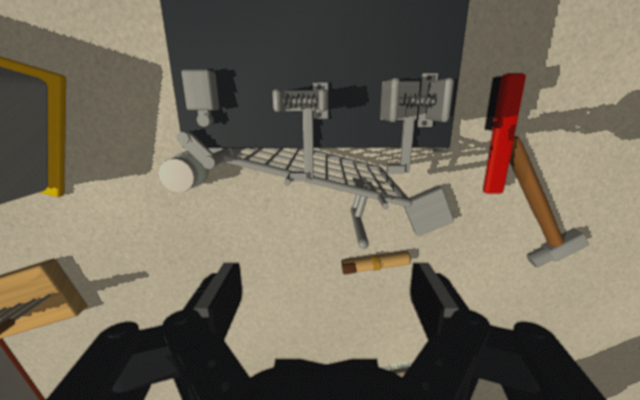

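Gate is ajar at about 0.27 rad. The bar top is at (362,242), and the jar at (180,173) is clear of the swing.

```bash
python3 - <<'E'
from h import *
from scipy.optimize import minimize_scalar as m
p=at_z('wrist',(361.5,241),.222);print(p,rel(p))
r=m(lambda t:np.linalg.norm(bar(t,H0)-p[:2]),bounds=(0,.6),method='bounded');print(r.x,r.fun)
E
```

```text
[0.51452506 0.02963525 0.222     ] [-35.8  31.5 100.3]
0.23310548205588397 0.008153752484993088
```

send_rows([
  [-18,16,10,0],
  [-18,15,20,0],
  [0,0,30,0],
  [0,0,0,0],
  [0,0,0,0],
], gripper=0.65)

```text
clock: 8.02
position: [0.514, 0.0307, 0.2611]
tcp_rot: [[0.978, -0.209, -0.003], [-0.209, -0.978, -0.001], [-0.003, 0.001, -1.0]]
force: [0.4, 0.3, 0.2]
finger_gap: 0.65
grasp_force: 0.0
```

```bash
python3 - <<'E'
from h import *
shot('wrist','w5.png')
print(readout.state()['position'],[(d['xy'],d['confidence']) for d in nets.recognise('gate_pull','wrist')])
E
```

```text
[0.51530931 0.03108954 0.26239192] [([272.2, 144.0], 0.76), ([559.3, 212.2], 0.2)]
```

View pics/w5.png

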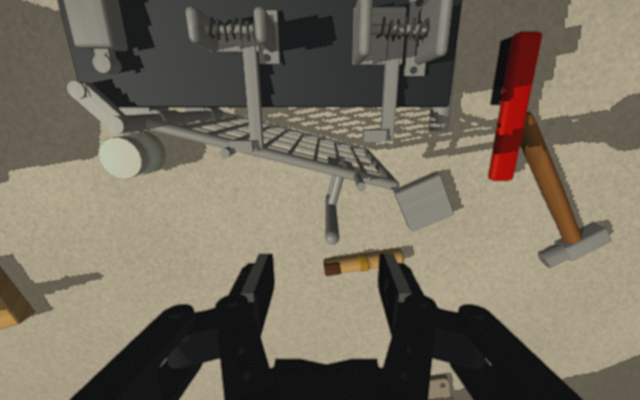

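The bar top is at (332,237), between the fingers in column.

```bash
python3 - <<'E'
from h import *
for z in (.217,.222): print(rel(at_z('wrist',(332,236),z)), at_z('wrist',(332,236),z))
E
```

```text
[-5.6  3.5 46.1] [0.50974185 0.02906362 0.217     ]
[-3.2  3.4 41.1] [0.51203572 0.02869268 0.222     ]
```

Shift by (-4, 3), down 72, then grip.

send_rows([
  [-4,3,18,0],
  [0,0,18,0],
  [0,0,18,0],
  [0,0,18,0],
  [0,0,0,0],
])

```text
clock: 8.53
position: [0.5092, 0.0292, 0.1888]
tcp_rot: [[0.978, -0.208, -0.003], [-0.208, -0.978, -0.0], [-0.003, 0.001, -1.0]]
force: [-0.7, 0.2, 0.2]
finger_gap: 0.651
grasp_force: 0.0
```

send_rows([
  [0,0,0,0],
  [0,0,0,0],
  [0,0,0,0],
  [0,0,0,0],
  [0,0,0,0],
], gripper=0, squeeze=50)

```text
clock: 8.95
position: [0.509, 0.0285, 0.1916]
tcp_rot: [[0.978, -0.209, -0.0], [-0.209, -0.978, -0.0], [-0.0, 0.0, -1.0]]
force: [-3.7, -0.9, 6.9]
finger_gap: 0.098
grasp_force: 48.8
```

```bash
python3 - <<'E'
from h import *
s=readout.state();print(s['finger_gap'],s['grasp_force'],s['position'])
E
```

```text
0.09751675755399081 48.78527283668518 [0.50900835 0.02846433 0.19162573]
```

```bash
python3 - <<'E'
from h import *
s=readout.state(); p=np.array(s['position'])[:2]; Rt=np.array(s['tcp_rot'])[:2,:2]
d=p-H0; H=p-d/np.linalg.norm(d)*.1547
ang=lambda q:-np.arctan2(*((q@CY),(q@CX)))+np.arctan2(-.150,-.038)
th0=ang(p-H); th0=(th0+np.pi)%(2*np.pi)-np.pi; print(H,th0,bar(th0,H)-p)
T=np.linspace(th0,1.80,16); P=[bar(t,H) for t in T]
for i in range(15): print(round(T[i+1],2),np.round(1000*Rt.T@(P[i+1]-P[i]),1),np.round(P[i+1],3))
E
```

```text
[0.61069643 0.14504746] 0.2562191794879567 [-2.52998040e-05 -2.90056634e-05]
0.36 [-13.5  -8.4] [0.498 0.04 ]
0.46 [-12.6  -9.8] [0.487 0.052]
0.56 [-11.5 -11. ] [0.478 0.065]
0.67 [-10.3 -12.1] [0.471 0.079]
0.77 [ -9.  -13.1] [0.465 0.094]
0.87 [ -7.6 -14. ] [0.46  0.109]
0.98 [ -6.1 -14.7] [0.457 0.125]
1.08 [ -4.6 -15.2] [0.456 0.14 ]
1.18 [ -3.  -15.6] [0.456 0.156]
1.29 [ -1.4 -15.9] [0.458 0.172]
1.39 [  0.3 -15.9] [0.462 0.188]
1.49 [  1.9 -15.8] [0.467 0.203]
1.59 [  3.5 -15.5] [0.474 0.217]
1.7 [  5.1 -15.1] [0.482 0.231]
1.8 [  6.6 -14.5] [0.491 0.244]
```

send_rows([
  [-13.5,-8.4,-2,0],
  [-12.6,-9.8,0,0],
  [-11.5,-11,0,0],
  [0,0,0,0],
])

```text
clock: 9.28
position: [0.4755, 0.0674, 0.1918]
tcp_rot: [[0.979, -0.205, -0.005], [-0.205, -0.979, 0.001], [-0.005, 0.0, -1.0]]
force: [-3.0, -0.5, -8.6]
finger_gap: 0.101
grasp_force: 50.2
```

send_rows([
  [-10.3,-12.1,0,0],
  [-9,-13.1,0,0],
  [-7.6,-14,0,0],
  [0,0,0,0],
])

```text
clock: 9.62
position: [0.4579, 0.1084, 0.1918]
tcp_rot: [[0.978, -0.207, -0.005], [-0.207, -0.978, -0.003], [-0.005, 0.004, -1.0]]
force: [-4.7, -5.2, -5.6]
finger_gap: 0.099
grasp_force: 50.6
```

send_rows([
  [-6.1,-14.7,0,0],
  [-4.6,-15.2,0,0],
  [-3,-15.6,0,0],
  [0,0,0,0],
])

```text
clock: 9.95
position: [0.4523, 0.1584, 0.1917]
tcp_rot: [[0.979, -0.206, -0.009], [-0.206, -0.979, -0.0], [-0.009, 0.002, -1.0]]
force: [-10.9, 1.9, -1.1]
finger_gap: 0.096
grasp_force: 51.2
```

send_rows([
  [-1.4,-15.9,0,0],
  [0.3,-15.9,0,0],
  [1.9,-15.8,0,0],
  [0,0,0,0],
])

```text
clock: 10.28
position: [0.4639, 0.2062, 0.1917]
tcp_rot: [[0.979, -0.205, -0.008], [-0.205, -0.979, 0.001], [-0.008, 0.001, -1.0]]
force: [-10.3, 2.5, 1.4]
finger_gap: 0.096
grasp_force: 51.3
```

send_rows([
  [3.5,-15.5,0,0],
  [5.1,-15.1,0,0],
  [6.6,-14.5,0,0],
  [0,0,0,0],
  [0,0,0,0],
])

```text
clock: 10.7
position: [0.489, 0.245, 0.1918]
tcp_rot: [[0.978, -0.207, -0.006], [-0.207, -0.978, 0.0], [-0.006, 0.001, -1.0]]
force: [-7.8, 3.0, -1.0]
finger_gap: 0.095
grasp_force: 51.0
```

```bash
python3 - <<'E'
from h import *
a=shot('top','t6.png'); b=shot('wrist','w6a.png'); c=shot('side','s6.png')
cv2.imwrite('pics/w6.png',np.vstack([np.hstack([cv2.resize(a,(400,250)),cv2.resize(b,(400,250))]),np.hstack([cv2.resize(c,(400,250)),cv2.resize(c[120:320,150:470],(400,250))])]))
s=readout.state(); p=np.array(s['position'])[:2]; q=p-np.array([.6107,.1450])
print(s['clock'],p,np.linalg.norm(q), (-np.arctan2(q@CY,q@CX)+np.arctan2(-.150,-.038))%(2*np.pi),s['finger_gap'],s['grasp_force'],s['force'])
E
```

```text
10.85 [0.48842961 0.24428114] 0.15750172664135503 1.7917561151535049 0.0991746639534154 50.907912254333496 [-7.83933784  2.06214459 -3.2571493 ]
```

View pics/w6.png

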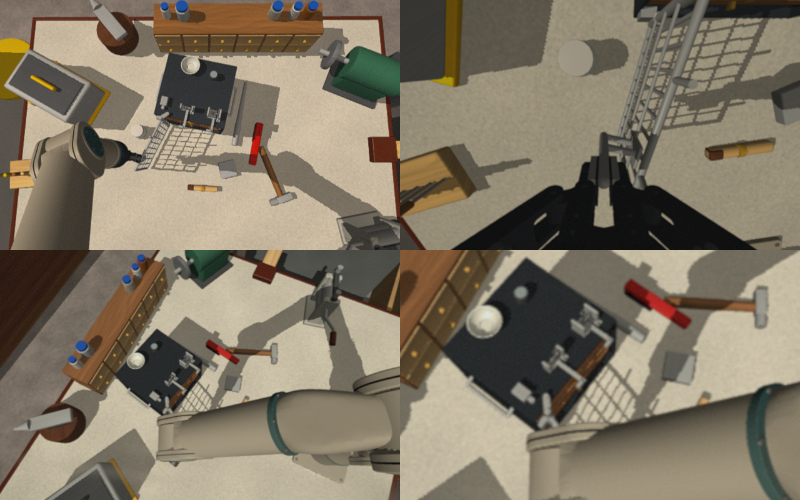

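The gate is wide open at about 1.79 rad, gripped at the bar, and the bystanders haven't moved.

```bash
python3 -c "
from h import *
print(job.close_job())"
```

```text
the job is handed in; nothing more can be done
None
```

I squeezed the main catch and then the safety catch. I then swung the gate past its hold-open check and handed the job in with the gripper still holding it at about 1.79 rad (my estimate from the arm's position), after about 11 s of the 61 s allowed and with the other things where they were in the last pictures.

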